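# Scrap pan home under the chopping board

### The arm

A 6-joint arm with a two-finger parallel gripper is mounted at the origin on a cart in front of the work surface, level with it; the furniture and walls round the work are solid. World frame = base frame: x ahead of the robot, y to its left, z up, the work surface at z = 0. Lengths are in m, angles in rad, forces in N, time in s.
With the tool pointing down it reaches from about 0.25 to 0.775 m from the base axis. Payload 4 kg.
Tool frame: the origin (TCP) lies at the very end of the fingers, on their centre line; the grasp point (between the pads) lies 19 mm behind it; z points along the fingers, y is the line along which they close (so a half turn about z gives the same grasp; the last joint's range is limited). The gripper opens to 85 mm and grips with 20 to 120 N. Pads are 22 mm wide; open, the fingers measure 114 mm over their backs; the gripper's body (76 mm by 85 mm) begins 54 mm behind the grasp point. The pads swing forward as they close: fully open they stand 13 mm farther back than shut.
Start: joints at [-1.295, 0.087, 1.371, -0, 1.684, -0.103], TCP at [0.203, -0.511, 0.231] pointing down, gripper open.
Joint ranges: [-3.1, 3.1], [-0.76, 2.03], [0.27, 2.55], [-1.08, 4.22], [0.17, 2.65], [-2.57, 2.57]. Speed limits (rad/s): [2.79, 2.79, 3.14, 3.14, 3.14, 3.14].

### API

Orientations are given as a rotation vector (axis times angle).
In Python, from bench import arm, viewer gives the robot as it stands. The module is installed in compiled form; this text tells all that it offers.
- The arm moves only by the tool drive_tool, never from a script. Its argument "increments" is a list of rows, each an object of numbers: "x", "y", "z": the shift along the world's x, y, z in mm; "yaw": the turn about the world's z in rad; "hand": the finger opening in mm, from 0 to 85.4. A call has 1 to 12 rows; each row is the pose to reach, as a shift and turn from the pose commanded when the call began; what a row does not reach only later rows make up. A row lasts 1/12 s, in which the tool goes at most 41.7 mm and 7.16 degrees, less where a joint would pass 70% of its speed; a pose out of reach is approached as far as the arm can. A call with a gripper value outside its range is refused whole. The fingers move at their own pace and stop on an object; "newtons" is the grip in N (left out, the last holds). Time passes only in rows, so rows that repeat a pose let the fingers close. It gives the time, the measured TCP pose, the force, the opening and the grip force at its end, in the units of the state.
- arm.state(): the state, without advancing time (a new reading comes with each control period).
- viewer.camera(name): name is "scene" or "top" or "wrist"; returns the picture (400x640x3 uint8, red, green, blue); there is no depth.
- viewer.get_calibration(name): a dict with "vfov" (degrees; the focal length in pixels is half the picture's height over the tangent of half this angle, whatever the lens; pixels are square), "cx", "cy" (the principal point, pixels), "extrinsics" (4x4, takes a point from camera to world coordinates); the wrist camera has in their place "hand_eye" (4x4, takes a point from camera to tool coordinates, whose origin is the TCP and whose axes are the flange's). Camera axes: x right, y down, z forward; pixel columns grow to the right and rows downward; lengths in m; the calibration is good to about 2 mm. The wrist camera is an equidistant fisheye: a pixel r from the principal point sees the ray r / f radians off the axis. A picture is of the moment at which its call begins: read the wrist's pose just before it. get_calibration takes no time and is no camera call.
- arm.hand_in(): hands the job in; it is judged then, once.
The state is a dict: "t": time; "joint_pos": joint angles; "qvel": joint speeds; "tau": joint torques, N m; "tool_pos": TCP position; "eef_rot": TCP orientation; "wrist_force": force on the tool from outside, world axes, zero at the start; "ft_torque": the same for the moment, N m; "width": finger opening in m; "grip_force": force on a finger pad.
Only numpy, scipy, OpenCV 4.12 (cv2) and the standard library are available. Lean on these libraries where they do the work, as an engineer would, in place of code of your own. Each camera call takes 0.05 s, during which the arm holds its last target. There are 200 camera calls.

### The job

Push the shallow steel pan along the worktop, in between the two runners at the left end of the raised chopping board, until it is fully home against the stop under the board, so that scraps swept through the hole in the board will fall into it. Only push the pan from outside with the fingers: do not lift or tip it or put fingers into it. Leave the salt shaker, jars, mill, bottle and mug where they stand.

Things in the scene. Friction and masses are not known exactly. Their poses are not given: they have to be found in the camera images.
- board: raised wooden chopping board with dark end strips, fixed: 210 mm (x) by 300 mm (y), 20 mm thick, top at 68 mm, underside 48 mm above the worktop. Origin on the worktop under its centre, z up; at no yaw its open end faces the robot's left (+y). A 78 x 84 mm hole goes through it, centre x = 0, y = +0.068.
- board_mouth (a point): middle of the opening under the board, on the worktop at its +y edge (board frame x = 0, y = +0.150); same axes as the board. The gap runs from here along -y, 112 mm wide, open at this end only, between two wooden runners 24 mm thick and 48 mm high that end here, flush with the board's edge, in round noses of 12 mm radius.
- board_home (a point): on the worktop under the board, board frame x = 0, y = +0.072; same axes as the board: where the pan's origin is when the pan is fully home. The pan's inner end then touches the fixed stop between the runners (face at board y = -0.016) and its outer end sticks out 10 mm past the board's edge.
- pan: loose shallow open pan of bare steel, 0.3 to 0.65 kg: 108 mm wide (x), 176 mm long (y), 42 mm high, both ends alike. Origin at the centre of its underside, z up. Its rim (4 mm thick, corner radius 12 mm) is its widest part, 5 mm proud of the walls. It starts left of the board, up to 0.4 rad askew and out of line, and goes in lengthwise with 2 mm to spare on each side.
- salt_shaker: glass salt shaker with a grey cap, 44 mm wide, 90 mm high, standing on the chopping board at its right end. Origin at the centre of its underside. Leave it alone.
- turmeric_jar: small spice jar with a white cap, 45 mm wide, 83 mm high, standing behind the board. Origin at the centre of its underside. Leave it alone.
- pepper_mill: wooden pepper mill, 58 mm wide, 170 mm high, at the left. Origin at the centre of its underside. Leave it alone.
- peanut_jar: round jar with a black lid, 68 mm wide, 100 mm high, at the back left. Origin at the centre of its underside. Leave it alone.
- mustard_bottle: clear sauce bottle with a white cap, 50 x 81 mm, 199 mm high, behind the board's right end. Origin at the centre of its underside. Leave it alone.
- heart_mug: mug with a handle, 106 x 73 mm, 88 mm high, to the right of the board. Origin at the middle of its underside. Leave it alone.

How it is judged:
At the end, for the whole second after the job is handed in: The pan lies flat and at rest on the worktop between the runners, lengthwise, its end within 5 mm of touching the stop under the board (y of pan in the frame of board between 0.066 and 0.077 m and x of pan in the frame of board between -0.006 and 0.006 m and angle between the y axis of pan and the y axis of board, either way round below 0.06 rad and height (world z) of pan below 0.004 m and angle between pan's own z axis and vertical below 0.03 rad and linear speed of pan below 0.01 m/s).
It fails at once if the pan is lifted off the worktop (by more than 10 mm) or tipped (by more than 0.15 rad) (height (world z) of pan above 0.01 m or angle between pan's own z axis and vertical above 0.15 rad).
It fails at once if fingers reach into the pan or take hold of its wall (grasp point inside the rim's outline and less than 13 mm above the rim) (x of the grasp point in the frame of pan between -0.052 and 0.052 m and y of the grasp point in the frame of pan between -0.086 and 0.086 m and z of the grasp point in the frame of pan below 0.055 m).
It fails at once if the salt shaker, a jar, the mill, the bottle or the mug is moved by more than 20 mm (distance of any of salt_shaker, turmeric_jar, pepper_mill, peanut_jar, mustard_bottle, heart_mug from where it was at the start of the episode above 0.02 m).
It also fails if it takes over 64 s, if anything falls off the work surface, if the arm or the gripper's body presses on something with over 40 N, if the wrist force passes 120 N, or if a joint passes its speed limit or range.

## Working session

There is one attempt and no reset: what is moved stays moved. The work goes in short steps, Python scripts to look and compute and a tool call to move; the robot and the scene stay as the last step left them, time stands still between calls to the robot, and variables do not carry over. Pictures are saved under pics/ and viewed, at most 10 in all, crops included, and the job is handed in when it is done.

Besides the shell and the picture viewer there is one more tool, called after "Request:" as name([rows], argument=value, ...), one row to a line, values as JSON. drive_tool: Moves the arm, as the interface text tells. Its arguments: {"type":"object","properties":{"increments":{"type":"array","items":{"type":"object","properties":{"x":{"type":"number"},"y":{"type":"number"},"z":{"type":"number"},"yaw":{"type":"number"},"hand":{"type":"number"}}}},"newtons":{"type":"number"}},"required":["increments"]}

```bash
mkdir -p pics; python3 - <<'E'
from bench import arm, viewer
import cv2, numpy as np
for n in("top","scene"):
    im=viewer.camera(n); cv2.imwrite(f"pics/{n}0.png",im[:,:,::-1])
    print(n,viewer.get_calibration(n))
print(viewer.get_calibration("wrist")); print(arm.state())
E
```

```text
top {'vfov': 56.70762827814311, 'cx': 321.75338943894485, 'cy': 199.0053385728942, 'extrinsics': array([[ 0.02219757, -0.99565707,  0.09041164,  0.47588347],
       [-0.99967828, -0.02321506, -0.01021774,  0.03266028],
       [ 0.01227228, -0.09015575, -0.99585206,  1.33127088],
       [ 0.        ,  0.        ,  0.        ,  1.        ]])}
scene {'vfov': 44.687164239149624, 'cx': 320.6537999719574, 'cy': 197.8668999033318, 'extrinsics': array([[-0.86532399, -0.39382493,  0.31002632,  0.06116862],
       [-0.5011948 ,  0.67463841, -0.54191032,  0.92859885],
       [ 0.00426213, -0.62431158, -0.7811638 ,  1.33944389],
       [ 0.        ,  0.        ,  0.        ,  1.        ]])}
{'vfov': 65.70646984690485, 'cx': 319.4271775847391, 'cy': 204.01917671837185, 'hand_eye': array([[ 6.66326908e-05, -9.52881224e-01, -3.03343648e-01,
         7.73629482e-02],
       [ 9.99999946e-01,  1.61075292e-04, -2.86318619e-04,
        -2.64621033e-04],
       [ 3.21688803e-04, -3.03343612e-01,  9.52881183e-01,
        -1.41248195e-01],
       [ 0.00000000e+00,  0.00000000e+00,  0.00000000e+00,
         1.00000000e+00]])}
{'t': 0.1, 'joint_pos': array([-1.29512146e+00,  8.78964618e-02,  1.37214226e+00,  2.04592749e-05,
        1.68360246e+00, -1.03087259e-01]), 'qvel': array([-0.00026221, -0.00146818, -0.00398296, -0.00118945, -0.00059174,
       -0.00027173]), 'tau': array([ 2.63064045e-03, -3.53015971e+01, -3.14218676e+01, -2.41917957e-05,
        7.92462757e-03,  3.23040091e-06]), 'tool_pos': array([ 0.20325652, -0.51056996,  0.23022792]), 'eef_rot': array([-3.08341711e+00, -5.91027132e-01,  2.45355679e-04]), 'wrist_force': array([-0.33852866,  0.34165725, -0.38181909]), 'ft_torque': array([-0.02808559, -0.04428385, -0.06330096]), 'grip_force': 0.0, 'width': 0.08561313761539746}
```

View pics/top0.png

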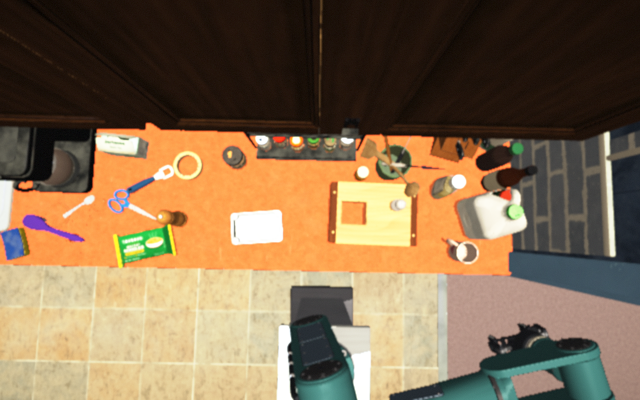

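View pics/scene0.png

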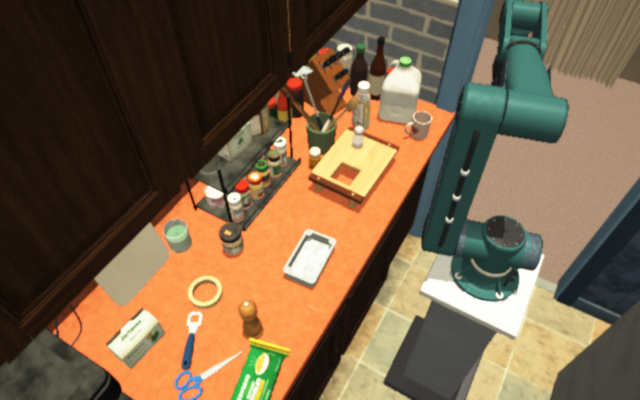

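The top view shows the pan at about (257,227), the board at (373,214) with its hole at (353,213), the mill at (167,217) and the arm clear. In the scene view the pan is at (310,257) and the board at (354,164). Next I'll measure both by masks.

```bash
cat > h.py <<'E'
import numpy as np, cv2
from bench import arm, viewer
from scipy.spatial.transform import Rotation as R
def ray(n,px,st=None):
    c=viewer.get_calibration(n); px=np.atleast_2d(np.float64(px))
    f=200/np.tan(np.radians(c["vfov"]/2)); d=(px-[c["cx"],c["cy"]])/f
    if n=="wrist":
        T=np.eye(4); T[:3,:3]=R.from_rotvec(st["eef_rot"]).as_matrix(); T[:3,3]=st["tool_pos"]
        T=T@c["hand_eye"]; r=np.linalg.norm(d,axis=1,keepdims=True)+1e-12
        v=np.hstack([d/r*np.sin(r),np.cos(r)])
    else: T=c["extrinsics"]; v=np.hstack([d,np.ones((len(d),1))])
    return T[:3,3], v@T[:3,:3].T
def plane(n,px,z,st=None):
    o,v=ray(n,px,st); return o+v*((z-o[2])/v[:,2])[:,None]
def cross(a,b):   # point nearest two rays
    (o,v),(p,w)=a,b; v=v[0];w=w[0]
    s=np.linalg.lstsq(np.c_[v,-w],p-o,rcond=None)[0]; return (o+v*s[0]+p+w*s[1])/2
def blob(m,near):
    m=cv2.morphologyEx(m.astype(np.uint8),cv2.MORPH_CLOSE,np.ones((3,3)))
    cs,_=cv2.findContours(m,cv2.RETR_EXTERNAL,cv2.CHAIN_APPROX_NONE)
    return max((c for c in cs if cv2.pointPolygonTest(cv2.convexHull(c),near,True)>-15),key=cv2.contourArea)[:,0]
def rect(p):
    (c,(w,h),a)=cv2.minAreaRect(np.float32(p[:,:2]*1000)); 
    return np.round(c,1),round(w,1),round(h,1),round(a,2)
E
python3 - <<'E'
from h import *
P={}
for n,pp,bp in(("top",(257,227),(385,213)),("scene",(310,257),(365,155))):
    im=cv2.imread(f"pics/{n}0.png"); hsv=cv2.cvtColor(im,cv2.COLOR_BGR2HSV)
    pan=blob(hsv[...,1]<90,pp); b=blob((hsv[...,0]>14)&(hsv[...,0]<30)&(hsv[...,1]>70)&(hsv[...,2]>120),bp)
    print(n,hsv[bp[1],bp[0]],hsv[bp[1]+60,bp[0]-40], len(pan),len(b))
    print(" pan",rect(plane(n,pan,.042)),"board",rect(plane(n,b,.068)))
    P[n]=pan,b
    for c in P[n]: cv2.drawContours(im,[c[:,None]],-1,(255,0,0),1)
    cv2.imwrite(f"pics/{n}_m.png",im)
a=cv2.imread("pics/top_m.png")[150:280,150:470]; b=cv2.imread("pics/scene_m.png")[120:300,200:440]
a=cv2.resize(a,(800,325)); b=cv2.resize(b,(360,270))
o=np.zeros((600,800,3),np.uint8); o[:325]=a; o[330:,:360]=b; cv2.imwrite("pics/masks.png",o)
E
```

```text
top [ 28  80 255] [ 24  52 205] 3025 3779
 pan (array([403.6,  -7.3]), 958.0, 2234.1, 0.97) board (array([373. , 309.1]), 885.3, 1556.7, 0.97)
scene [ 26  99 255] [ 13 171 253] 146 254
 pan (array([490. , 247.5]), 111.5, 188.8, 5.34) board (array([ 576.2, -163.5]), 279.5, 277.7, 88.37)
```

View pics/masks.png

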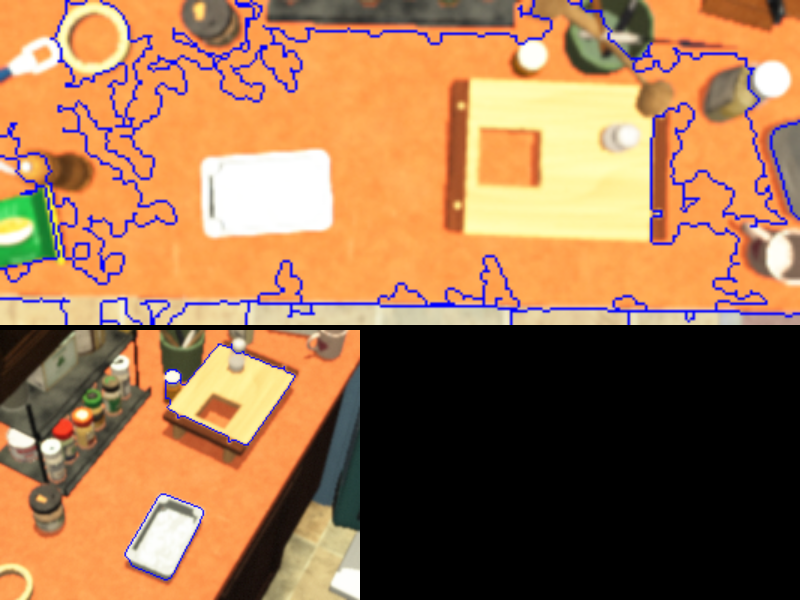

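The contours show that the scene masks are good. The top masks leak into the worktop (pan about (230–283, 210–245) full-frame px, board strips about (328–418, 181–247)). I'll tighten the thresholds.

```bash
python3 - <<'E'
from h import *
im=cv2.imread("pics/top0.png"); hsv=cv2.cvtColor(im,cv2.COLOR_BGR2HSV); H,S,V=cv2.split(hsv)
roi=np.zeros_like(H); roi[195:260,215:300]=1
pan=blob((S<50)&(V>120)&(roi>0),(257,227)); 
roi[:]=0; roi[170:260,320:425]=1
b=blob((H>19)&(H<36)&(V>150)&(S<170)&(roi>0),(385,230))
dk=blob((V<150)&(roi>0)&(np.arange(640)[None]<342),(333,210))
for nm,c,z in(("pan",pan,.042),("board",b,.068),("strip",dk,.068)): print(nm,rect(c),rect(plane("top",c,z)))
print(H[190,340],S[190,340],"orange",H[215,310],S[215,310],V[215,310])
for nm,p,z in(("mill",(167,217),.15),("salt",(398,204),.09),("turm",(362,172),.083),("mug",(463,252),.08),("must",(455,181),.19),("pnut",(235,156),.1)): print(nm,plane("top",p,z).round(3))
im=cv2.imread("pics/scene0.png"); hsv=cv2.cvtColor(im,cv2.COLOR_BGR2HSV)
sc=blob(hsv[...,1]<90,(310,257))
# heights: bounding box centres by two views
def ctr(c): return np.float32(cv2.minAreaRect(c.astype(np.float32))[0])
print("pan ctr 2view",cross(ray("top",ctr(pan)),ray("scene",ctr(sc))))
E
```

```text
pan (array([256159.3, 226889.4]), 31729.6, 51552.2, 86.19) (array([490.9, 243.9]), 109.7, 177.4, 5.14)
board (array([373367.9, 213537.7]), 81140.7, 62636.5, 2.49) (array([ 545.7, -156.9]), 276.1, 214.2, 88.86)
strip (array([330000., 213500.]), 11000.0, 0.0, -90.0) (array([541.6,  -9.5]), 37.5, 0.0, 1.16)
28 77 orange 15 173 254
mill [[0.514 0.51  0.15 ]]
salt [[ 0.578 -0.237  0.09 ]]
turm [[ 0.685 -0.115  0.083]]
mug [[ 0.422 -0.459  0.08 ]]
must [[ 0.646 -0.393  0.19 ]]
pnut [[0.726 0.315 0.1  ]]
pan ctr 2view [0.49171142 0.24584701 0.03542382]
```

Estimates so far:

| Item | x, y (m) | Yaw |
|---|---|---|
| Pan | (0.491, 0.244) | about +0.09 rad |
| Board centre | (0.546, -0.157) | about -0.02 rad |

The plan has two stages:
1. Push the pan's near long side with two fingers to bring it into line with the gap.
2. Push its outer end with two fingers until it is home.

First I'll move over the area for a close look.

Request:
drive_tool([
  {"x": 20,"y": 40,"z": 30,"yaw": 0.12},
  {"x": 40,"y": 80,"z": 60,"yaw": 0.24},
  {"x": 60,"y": 120,"z": 70,"yaw": 0.36},
  {"x": 80,"y": 160,"z": 70,"yaw": 0.48},
  {"x": 100,"y": 200,"z": 70,"yaw": 0.6},
  {"x": 115,"y": 240,"z": 70,"yaw": 0.72},
  {"x": 130,"y": 280,"z": 70,"yaw": 0.84},
  {"x": 145,"y": 315,"z": 70,"yaw": 0.96},
  {"x": 160,"y": 350,"z": 70,"yaw": 1.08},
  {"x": 175,"y": 385,"z": 70,"yaw": 1.2},
  {"x": 190,"y": 420,"z": 70,"yaw": 1.32},
  {"x": 205,"y": 455,"z": 70,"yaw": 1.44},
])

```text
validation failed for argument at $.in...
```

Request:
drive_tool([
  {"x": 12,"y": 30,"z": 0,"yaw": 0.12},
  {"x": 24,"y": 60,"z": 0,"yaw": 0.24},
  {"x": 36,"y": 90,"z": 0,"yaw": 0.36},
  {"x": 48,"y": 120,"z": 0,"yaw": 0.48},
  {"x": 60,"y": 150,"z": -5,"yaw": 0.6},
  {"x": 72,"y": 176,"z": -10,"yaw": 0.72},
  {"x": 72,"y": 176,"z": -20,"yaw": 0.84},
  {"x": 72,"y": 176,"z": -20,"yaw": 0.96},
  {"x": 72,"y": 176,"z": -20,"yaw": 1.08},
  {"x": 72,"y": 176,"z": -20,"yaw": 1.2},
  {"x": 72,"y": 176,"z": -20,"yaw": 1.3},
  {"x": 72,"y": 176,"z": -20,"yaw": 1.3},
])

```text
validation failed for argument at $.in...
```

```bash
python3 - <<'E'
from h import *
import pickle
s=arm.state(); im=viewer.camera("wrist"); cv2.imwrite("pics/w1.png",im[:,:,::-1]); pickle.dump(s,open("w1.pkl","wb"))
print(s["t"],s["tool_pos"],s["eef_rot"],s["joint_pos"],s["width"],s["wrist_force"])
E
```

```text
0.1 [ 0.20325652 -0.51056996  0.23022792] [-3.08341711e+00 -5.91027132e-01  2.45355679e-04] [-1.29512146e+00  8.78964618e-02  1.37214226e+00  2.04592749e-05
  1.68360246e+00 -1.03087259e-01] 0.08561313761539746 [-0.33852866  0.34165725 -0.38181909]
```

View pics/w1.png

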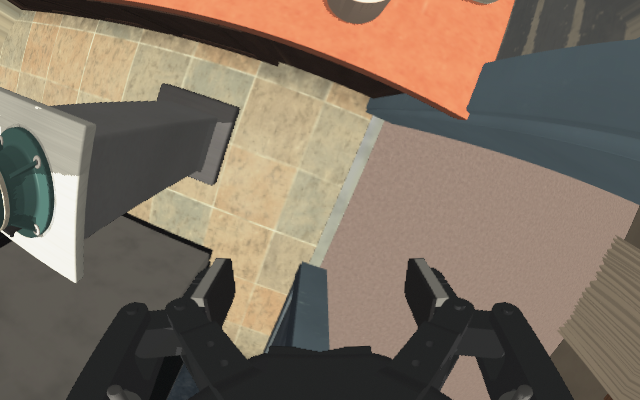

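Both moves were refused in validation, so the arm has not moved; this picture shows only the start view, with the fingers at the bottom. Image up is tool +x, so I'll use a tool x-angle near 0 so the camera looks ahead. I'll try one row in full form first.

Request:
drive_tool([
  {"x": 15,"y": 35,"z": 20,"yaw": -0.05,"hand": 85},
], newtons=30)

```text
t: 0.23
tool_pos: [0.2153, -0.4785, 0.2441]
eef_rot: [-3.091, -0.503, 0.006]
wrist_force: [1.4, 0.7, -0.7]
width: 0.0848
grip_force: 0.0
```

Request:
drive_tool([
  {"x": 14,"y": 37,"z": 5,"yaw": -0.03,"hand": 70},
  {"x": 28,"y": 74,"z": 10,"yaw": -0.06,"hand": 70},
  {"x": 42,"y": 111,"z": 15,"yaw": -0.09,"hand": 70},
  {"x": 56,"y": 148,"z": 20,"yaw": -0.12,"hand": 70},
  {"x": 70,"y": 185,"z": 25,"yaw": -0.15,"hand": 70},
  {"x": 84,"y": 222,"z": 30,"yaw": -0.18,"hand": 70},
  {"x": 98,"y": 259,"z": 35,"yaw": -0.21,"hand": 70},
  {"x": 112,"y": 296,"z": 40,"yaw": -0.24,"hand": 70},
  {"x": 126,"y": 333,"z": 45,"yaw": -0.27,"hand": 70},
  {"x": 140,"y": 370,"z": 50,"yaw": -0.3,"hand": 70},
  {"x": 154,"y": 407,"z": 50,"yaw": -0.33,"hand": 70},
  {"x": 168,"y": 444,"z": 50,"yaw": -0.35,"hand": 70},
])

```text
t: 1.23
tool_pos: [0.3861, -0.0312, 0.3011]
eef_rot: [3.141, -0.035, 0.002]
wrist_force: [1.4, -0.3, -0.1]
width: 0.0699
grip_force: 0.0
```

Request:
drive_tool([
  {"x": 14,"y": 37,"z": 0,"yaw": 0,"hand": 70},
  {"x": 28,"y": 74,"z": 0,"yaw": 0,"hand": 70},
  {"x": 36,"y": 111,"z": 0,"yaw": 0,"hand": 70},
  {"x": 44,"y": 152,"z": 0,"yaw": 0,"hand": 70},
  {"x": 44,"y": 152,"z": 0,"yaw": 0,"hand": 70},
  {"x": 44,"y": 152,"z": 0,"yaw": 0,"hand": 70},
  {"x": 44,"y": 152,"z": 0,"yaw": 0,"hand": 70},
])

```text
t: 1.82
tool_pos: [0.4297, 0.1187, 0.3003]
eef_rot: [3.14, -0.032, -0.001]
wrist_force: [0.0, -0.6, -0.3]
width: 0.0701
grip_force: 0.0
```

```bash
python3 - <<'E'
from h import *
import pickle
s=arm.state(); im=viewer.camera("wrist"); cv2.imwrite("pics/w2.png",im[:,:,::-1]); pickle.dump(s,open("w2.pkl","wb"))
print(s["t"],s["tool_pos"],s["eef_rot"],s["joint_pos"],s["width"],s["wrist_force"])
E
```

```text
1.8167 [0.42968687 0.11868843 0.30034463] [ 3.14046681e+00 -3.23118726e-02 -1.46551640e-03] [ 1.42779885e-01 -1.48645492e-01  1.46470292e+00 -8.32867508e-04
  1.82660375e+00  1.73394293e+00] 0.07009931510924802 [ 0.04918263 -0.59112705 -0.28794103]
```

View pics/w2.png

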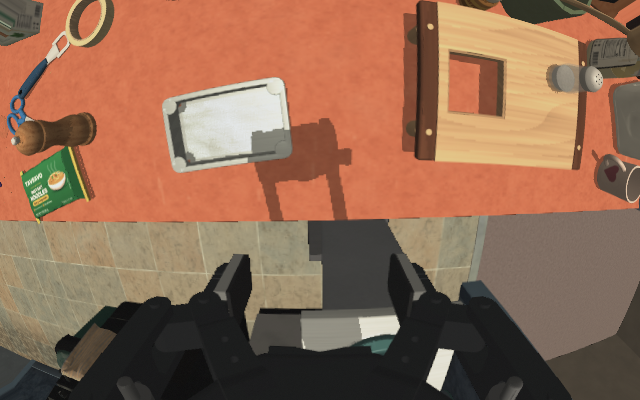

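The wrist view shows the whole pan (163–291, 77–172), the board's dark left strip (416–438, 2–160) and the hole (449–505, 52–117). I'll measure these on their planes and cross-check heights against the top view.

```bash
python3 - <<'E'
from h import *
import pickle
s=pickle.load(open("w2.pkl","rb")); im=cv2.imread("pics/w2.png"); H,S,V=cv2.split(cv2.cvtColor(im,cv2.COLOR_BGR2HSV))
roi=np.zeros_like(H); roi[60:185,150:305]=1
pan=blob((S<90)&(roi>0),(230,125)); hull=cv2.convexHull(pan)[:,0]
print("pan",rect(plane("wrist",hull,.042,s)), pan.min(0),pan.max(0))
roi[:]=0; roi[0:170,400:600]=1
wood=((H>=9)&(H<25)&(V>150)&(S<150)&(roi>0))
w=blob(wood,(540,130)); print("wood",len(w),w.min(0),w.max(0))
roi[:,439:]=0
d=blob((V<130)&(S>60)&(roi>0),(428,80)); print("strip px",d.min(0),d.max(0))
p=plane("wrist",d,.068,s); print("strip",rect(p))
# left edge fit of strip rows 30..155 (top edge of the strip)
e=[];h=[]
for r in range(25,150,3):
    x=np.where((V[r,418:460]>130))[0]   # strip/wood border
    if len(x): e.append((418+x[0],r))
P=plane("wrist",np.array(e),.068,s); k=np.polyfit(P[:,0],P[:,1],1); print("strip/wood border y=",k, np.std(P[:,1]-np.polyval(k,P[:,0])),"angle",np.arctan(k[0]))
# hole
roi[:]=0; roi[45:125,442:512]=1
hl=blob((S>130)&(roi>0),(477,85)); print("hole px",hl.min(0),hl.max(0)," world",rect(plane("wrist",hl,.068,s)))
# board near edge (bottom) : lowest wood pixel per column
e=[(c,np.where(wood[:,c])[0].max()) for c in range(450,570,6)]
P=plane("wrist",np.array(e),.068,s); k=np.polyfit(P[:,1],P[:,0],1); print("near edge x=",k, np.std(P[:,0]-np.polyval(k,P[:,1])), P[::6].round(3).tolist())
f=[plane("wrist",c,.068,s)[0].round(4) for c in ((416,158),(437,161),(417,2),(438,3))]; print(f)
# heights from 2 views, pan hull centres and board strip near corner
t=cv2.imread("pics/top0.png"); hs=cv2.cvtColor(t,cv2.COLOR_BGR2HSV); r2=np.zeros(t.shape[:2]); r2[195:260,215:300]=1
tp=blob((hs[...,1]<50)&(hs[...,2]>120)&(r2>0),(257,227)).astype(np.float32)
a=[ray("top",(tp[:,0].max()+1 if i else tp[:,0].min(), cv2.minAreaRect(tp)[0][1])) for i in (0,1)]
pf=pan.astype(np.float32)
print("pan 2view", cross(ray("top",cv2.minAreaRect(tp)[0]),ray("wrist",cv2.minAreaRect(pf)[0],s)))
print("board corner 2view",cross(ray("top",(329,245)),ray("wrist",(416,158),s)))
E
```

```text
pan (array([490.4, 244.2]), 107.2, 175.5, 5.14) [162  77] [292 172]
wood 674 [435   0] [580 169]
strip px [403   0] [438 160]
strip (array([548.1,  -8.3]), 44.5, 207.8, 88.72)
strip/wood border y= [-0.01473294 -0.02134341] 0.004158556785393822 angle -0.014731869413418934
hole px [448  54] [497 115]  world (array([544.1, -81.8]), 73.0, 74.0, 88.55)
near edge x= [0.01989878 0.44254947] 0.0003963045479036657 [[0.441, -0.051, 0.068], [0.44, -0.107, 0.068], [0.439, -0.171, 0.068], [0.438, -0.247, 0.068]]
[array([ 0.446 , -0.0031,  0.068 ]), array([ 0.4424, -0.0321,  0.068 ]), array([ 0.6467, -0.0061,  0.068 ]), array([ 0.6491, -0.0344,  0.068 ])]
pan 2view [0.49072673 0.25023909 0.00507051]
board corner 2view [ 0.43751923 -0.01089775  0.03867604]
```

The pan is at (0.4905, 0.244) with yaw +0.09. The board axis is x ≈ 0.548 + 0.02·y with yaw -0.02, and the mouth is at y ≈ -0.004. Next I'll go to the pan's near side and descend.

Request:
drive_tool([
  {"x": -15,"y": 35,"z": -15,"yaw": 0,"hand": 75},
  {"x": -30,"y": 70,"z": -40,"yaw": 0,"hand": 75},
  {"x": -47,"y": 100,"z": -70,"yaw": 0,"hand": 75},
  {"x": -47,"y": 125,"z": -100,"yaw": 0,"hand": 75},
  {"x": -47,"y": 125,"z": -140,"yaw": 0,"hand": 75},
  {"x": -47,"y": 125,"z": -180,"yaw": 0,"hand": 75},
  {"x": -47,"y": 125,"z": -220,"yaw": 0,"hand": 75},
  {"x": -47,"y": 125,"z": -250,"yaw": 0,"hand": 75},
  {"x": -47,"y": 125,"z": -270,"yaw": 0,"hand": 75},
  {"x": -47,"y": 125,"z": -280,"yaw": 0,"hand": 75},
  {"x": -47,"y": 125,"z": -288,"yaw": 0,"hand": 75},
  {"x": -47,"y": 125,"z": -288,"yaw": 0,"hand": 75},
])

```text
t: 2.87
tool_pos: [0.383, 0.2427, 0.0121]
eef_rot: [3.141, -0.037, -0.002]
wrist_force: [-0.6, 0.1, -1.3]
width: 0.0753
grip_force: 0.0
```

Request:
drive_tool([
  {"x": 10,"y": 0,"z": 0,"yaw": 0,"hand": 75},
  {"x": 20,"y": 0,"z": 0,"yaw": 0,"hand": 75},
  {"x": 28,"y": 0,"z": 0,"yaw": 0,"hand": 75},
  {"x": 34,"y": 0,"z": 0,"yaw": 0,"hand": 75},
  {"x": 40,"y": 0,"z": 0,"yaw": 0,"hand": 75},
  {"x": 45,"y": 0,"z": 0,"yaw": 0,"hand": 75},
  {"x": 50,"y": 0,"z": 0,"yaw": 0,"hand": 75},
  {"x": 55,"y": 0,"z": 0,"yaw": 0,"hand": 75},
  {"x": 60,"y": 0,"z": 0,"yaw": 0,"hand": 75},
  {"x": 65,"y": 0,"z": 0,"yaw": 0,"hand": 75},
  {"x": 70,"y": 0,"z": 0,"yaw": 0,"hand": 75},
  {"x": 75,"y": 0,"z": 0,"yaw": 0,"hand": 75},
])

```text
t: 3.87
tool_pos: [0.4581, 0.2436, 0.0125]
eef_rot: [3.141, -0.033, -0.001]
wrist_force: [-4.4, 0.4, 1.8]
width: 0.0751
grip_force: 2.1
```

```bash
python3 - <<'E'
from h import *
import pickle
s=arm.state(); im=viewer.camera("wrist"); t=viewer.camera("top"); cv2.imwrite("pics/w3.png",im[:,:,::-1]); cv2.imwrite("pics/t3.png",t[:,:,::-1]); pickle.dump(s,open("w3.pkl","wb"))
print(s["t"],s["tool_pos"],s["eef_rot"],s["joint_pos"],s["width"],s["wrist_force"])
cv2.imwrite("pics/c3.png",np.vstack([cv2.resize(im,(480,300)),cv2.resize(t[170:270,200:360],(480,300))])[:,:,::-1])
E
```

```text
3.8667 [0.45808654 0.24359544 0.01254004] [ 3.14070294e+00 -3.34622950e-02 -1.08884847e-03] [ 3.79675722e-01  1.70426670e-01  1.73157877e+00 -4.16467210e-04
  1.24049906e+00  1.97191529e+00] 0.07510286268334423 [-4.38389604  0.39006329  1.79384061]
```

View pics/c3.png

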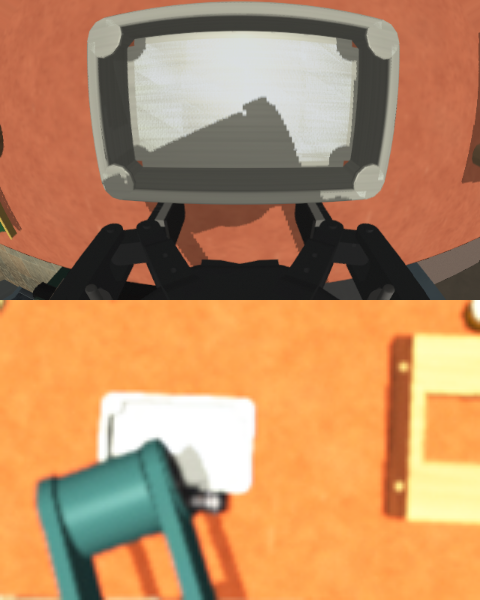

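The pan is flat against both fingers (pan at about (88–398, 2–205) in the wrist part) and squarely aligned. I'll measure it here.

```bash
cat > pm.py <<'E'
from h import *
import pickle
def panw(img,s,near,lo=(0,0),hi=(640,400),z=.042):
    H,S,V=cv2.split(cv2.cvtColor(img,cv2.COLOR_BGR2HSV)); m=(S<90)&(V>75)
    r=np.zeros_like(m); r[lo[1]:hi[1],lo[0]:hi[0]]=1
    m=cv2.morphologyEx((m&r).astype(np.uint8),cv2.MORPH_OPEN,np.ones((5,5)))
    c=blob(m,near); return c,rect(plane("wrist",cv2.convexHull(c)[:,0],z,s))
E
python3 - <<'E'
from pm import *
s=pickle.load(open("w3.pkl","rb")); im=cv2.imread("pics/w3.png")
c,r=panw(im,s,(320,130),(90,0),(560,278)); print(c.min(0),c.max(0),r)
P=plane("wrist",c,.042,s)
for a,b in((.2,.29),):
    q=P[(P[:,1]>a)&(P[:,1]<b)]; 
    for side in(min,max):
        e=[]
        for y in np.arange(a,b,.01):
            w=q[abs(q[:,1]-y)<.005]; 
            if len(w): e.append((y,side(w[:,0])))
        e=np.array(e);k=np.polyfit(e[:,0],e[:,1],1);print(side.__name__,k[0],np.polyval(k,.244))
E
```

```text
[116   2] [532 277] (array([521. , 239.9]), 172.5, 109.2, 88.76)
min 0.024446692578640634 0.4694129278365893
max 0.021231879558515045 0.5756603964939464
```

The pan centre is at x ≈ 0.523 with yaw ≈ -0.02, so the finger half-width is 11 mm. I'll push 30 mm more, then back off and rise.

Request:
drive_tool([
  {"x": 5,"y": 0,"z": 0,"yaw": 0,"hand": 75},
  {"x": 10,"y": 0,"z": 0,"yaw": 0,"hand": 75},
  {"x": 15,"y": 0,"z": 0,"yaw": 0,"hand": 75},
  {"x": 20,"y": 0,"z": 0,"yaw": 0,"hand": 75},
  {"x": 25,"y": 0,"z": 0,"yaw": 0,"hand": 75},
  {"x": 28,"y": 0,"z": 0,"yaw": 0,"hand": 75},
  {"x": 30,"y": 0,"z": 0,"yaw": 0,"hand": 75},
  {"x": 30,"y": 0,"z": 0,"yaw": 0,"hand": 75},
  {"x": 30,"y": 0,"z": 0,"yaw": 0,"hand": 75},
])

```text
t: 4.72
tool_pos: [0.4887, 0.2439, 0.0127]
eef_rot: [-3.141, 0.034, -0.003]
wrist_force: [-0.7, -0.0, -0.8]
width: 0.0748
grip_force: 0.2
```

Request:
drive_tool([
  {"x": -10,"y": 0,"z": 0,"yaw": 0,"hand": 75},
  {"x": -30,"y": 0,"z": 15,"yaw": 0,"hand": 75},
  {"x": -50,"y": 0,"z": 50,"yaw": 0,"hand": 75},
  {"x": -70,"y": -20,"z": 90,"yaw": 0,"hand": 75},
  {"x": -80,"y": -50,"z": 130,"yaw": 0,"hand": 75},
  {"x": -80,"y": -80,"z": 170,"yaw": 0,"hand": 75},
  {"x": -70,"y": -110,"z": 200,"yaw": 0,"hand": 75},
  {"x": -60,"y": -125,"z": 230,"yaw": 0,"hand": 75},
  {"x": -58,"y": -125,"z": 260,"yaw": 0,"hand": 75},
  {"x": -58,"y": -125,"z": 270,"yaw": 0,"hand": 75},
  {"x": -58,"y": -125,"z": 270,"yaw": 0,"hand": 75},
  {"x": -58,"y": -125,"z": 270,"yaw": 0,"hand": 75},
])

```text
t: 5.72
tool_pos: [0.4302, 0.1188, 0.2839]
eef_rot: [-3.141, 0.034, -0.006]
wrist_force: [-0.2, 0.5, -1.4]
width: 0.0751
grip_force: 0.0
```

```bash
python3 - <<'E'
from pm import *
s=arm.state(); im=viewer.camera("wrist")[:,:,::-1].copy(); cv2.imwrite("pics/w4.png",im); pickle.dump(s,open("w4.pkl","wb"))
print(s["t"],s["tool_pos"],s["eef_rot"],s["width"],s["wrist_force"])
H,S,V=cv2.split(cv2.cvtColor(im,cv2.COLOR_BGR2HSV))
c,r=panw(im,s,(230,90),(100,0),(330,200)); print(c.min(0),c.max(0),r)
E
```

```text
5.7167 [0.43017427 0.1188188  0.28390435] [-3.14096717  0.03402306 -0.00585614] 0.0750947493998644 [-0.17179789  0.47027715 -1.37753672]
[161  35] [290 124] (array([552.2, 239.3]), 174.0, 107.0, 88.75)
```

View pics/w4.png

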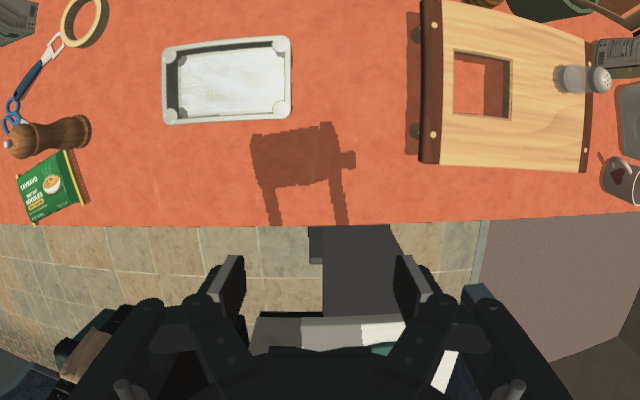

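The pan is at (0.552, 0.239) with yaw -0.022, on the board axis to within about 1 mm. In the view the pan is at (161–290, 35–124), and the strip and board have not moved. I'll check where the mill stands before descending at the outer end.

```bash
python3 - <<'E'
from pm import *
s=pickle.load(open("w4.pkl","rb"))
for z in(0,.03): print(z,plane("wrist",[(90,132),(84,150),(86,117)],z,s).round(3).tolist())
E
```

```text
0 [[0.507, 0.5, 0.0], [0.479, 0.52, 0.0], [0.534, 0.507, 0.0]]
0.03 [[0.507, 0.473, 0.03], [0.481, 0.492, 0.03], [0.532, 0.479, 0.03]]
```

Request:
drive_tool([
  {"x": 10,"y": 20,"z": 0,"yaw": 0.12,"hand": 60},
  {"x": 20,"y": 40,"z": 0,"yaw": 0.24,"hand": 60},
  {"x": 30,"y": 60,"z": 0,"yaw": 0.36,"hand": 60},
  {"x": 40,"y": 80,"z": 0,"yaw": 0.48,"hand": 60},
  {"x": 50,"y": 100,"z": 0,"yaw": 0.6,"hand": 60},
  {"x": 60,"y": 120,"z": 0,"yaw": 0.72,"hand": 60},
  {"x": 70,"y": 140,"z": 0,"yaw": 0.84,"hand": 60},
  {"x": 80,"y": 160,"z": 0,"yaw": 0.96,"hand": 60},
  {"x": 90,"y": 180,"z": 0,"yaw": 1.08,"hand": 60},
  {"x": 100,"y": 200,"z": 0,"yaw": 1.2,"hand": 60},
  {"x": 110,"y": 215,"z": 0,"yaw": 1.32,"hand": 60},
  {"x": 120,"y": 225,"z": 0,"yaw": 1.44,"hand": 60},
])

```text
t: 6.77
tool_pos: [0.5488, 0.3459, 0.2791]
eef_rot: [-2.374, -2.056, 0.008]
wrist_force: [-0.4, -0.1, -0.5]
width: 0.0601
grip_force: 0.0
```

Request:
drive_tool([
  {"x": 4,"y": 8,"z": 0,"yaw": 0.13,"hand": 60},
  {"x": 4,"y": 8,"z": -30,"yaw": 0.13,"hand": 60},
  {"x": 4,"y": 8,"z": -65,"yaw": 0.13,"hand": 60},
  {"x": 4,"y": 8,"z": -100,"yaw": 0.13,"hand": 60},
  {"x": 4,"y": 8,"z": -130,"yaw": 0.13,"hand": 60},
  {"x": 4,"y": 8,"z": -160,"yaw": 0.13,"hand": 60},
  {"x": 4,"y": 8,"z": -180,"yaw": 0.13,"hand": 60},
  {"x": 4,"y": 8,"z": -190,"yaw": 0.13,"hand": 60},
  {"x": 4,"y": 8,"z": -190,"yaw": 0.13,"hand": 60},
])

```text
t: 7.52
tool_pos: [0.5505, 0.3508, 0.0868]
eef_rot: [-2.243, -2.196, 0.015]
wrist_force: [0.3, -0.8, -0.5]
width: 0.0599
grip_force: 0.0
```

```bash
python3 - <<'E'
from pm import *
s=arm.state(); print(s["tool_pos"],s["eef_rot"],2*np.arctan2(s["eef_rot"][1],s["eef_rot"][0]),s["joint_pos"],s["width"],s["wrist_force"])
E
```

```text
[0.55051928 0.3507773  0.08682212] [-2.2427178  -2.19585572  0.01547473] -4.733504023306409 [ 4.80564821e-01  3.85000163e-01  1.30026458e+00 -1.48469549e-04
  1.46658652e+00  5.01696066e-01] 0.05992120919779856 [ 0.34080336 -0.83156851 -0.52169343]
```

Request:
drive_tool([
  {"x": 4,"y": 1,"z": -25,"yaw": 0,"hand": 60},
  {"x": 4,"y": 1,"z": -50,"yaw": 0,"hand": 60},
  {"x": 4,"y": 1,"z": -68,"yaw": 0,"hand": 60},
  {"x": 4,"y": 1,"z": -74,"yaw": 0,"hand": 60},
  {"x": 4,"y": 1,"z": -74,"yaw": 0,"hand": 60},
  {"x": 4,"y": 1,"z": -74,"yaw": 0,"hand": 60},
])

```text
t: 8.02
tool_pos: [0.5586, 0.3534, 0.0202]
eef_rot: [2.245, 2.197, 0.003]
wrist_force: [0.8, 0.7, 1.4]
width: 0.0601
grip_force: 0.0
```

Request:
drive_tool([
  {"x": 0,"y": -5,"z": 0,"yaw": 0,"hand": 60},
  {"x": 0,"y": -10,"z": 0,"yaw": 0,"hand": 60},
  {"x": 0,"y": -15,"z": 0,"yaw": 0,"hand": 60},
  {"x": -0.4,"y": -20,"z": 0,"yaw": 0,"hand": 60},
  {"x": -0.5,"y": -25,"z": 0,"yaw": 0,"hand": 60},
  {"x": -0.6,"y": -30,"z": 0,"yaw": 0,"hand": 60},
  {"x": -0.7,"y": -36,"z": 0,"yaw": 0,"hand": 60},
  {"x": -0.8,"y": -42,"z": 0,"yaw": 0,"hand": 60},
  {"x": -1,"y": -48,"z": 0,"yaw": 0,"hand": 60},
  {"x": -1.1,"y": -54,"z": 0,"yaw": 0,"hand": 60},
  {"x": -1.2,"y": -60,"z": 0,"yaw": 0,"hand": 60},
  {"x": -1.3,"y": -66,"z": 0,"yaw": 0,"hand": 60},
])

```text
t: 9.02
tool_pos: [0.5566, 0.2864, 0.0188]
eef_rot: [-2.246, -2.197, -0.0]
wrist_force: [1.8, 4.4, 3.7]
width: 0.0598
grip_force: 2.5
```

Request:
drive_tool([
  {"x": 0,"y": -6,"z": 0,"yaw": 0,"hand": 60},
  {"x": -0.2,"y": -12,"z": 0,"yaw": 0,"hand": 60},
  {"x": -0.4,"y": -18,"z": 0,"yaw": 0,"hand": 60},
  {"x": -0.5,"y": -24,"z": 0,"yaw": 0,"hand": 60},
  {"x": -0.6,"y": -30,"z": 0,"yaw": 0,"hand": 60},
  {"x": -0.7,"y": -36,"z": 0,"yaw": 0,"hand": 60},
  {"x": -0.8,"y": -42,"z": 0,"yaw": 0,"hand": 60},
  {"x": -1,"y": -48,"z": 0,"yaw": 0,"hand": 60},
  {"x": -1.1,"y": -54,"z": 0,"yaw": 0,"hand": 60},
  {"x": -1.2,"y": -60,"z": 0,"yaw": 0,"hand": 60},
  {"x": -1.3,"y": -64,"z": 0,"yaw": 0,"hand": 60},
  {"x": -1.3,"y": -64,"z": 0,"yaw": 0,"hand": 60},
])

```text
t: 10.02
tool_pos: [0.5551, 0.2212, 0.0183]
eef_rot: [2.246, 2.195, -0.003]
wrist_force: [0.0, 1.3, 1.2]
width: 0.0602
grip_force: 0.6
```

```bash
python3 - <<'E'
from pm import *
s=arm.state(); w=viewer.camera("wrist"); t=viewer.camera("top"); sc=viewer.camera("scene")
for n,i in(("w5",w),("t5",t),("s5",sc)): cv2.imwrite(f"pics/{n}.png",i[:,:,::-1])
pickle.dump(s,open("w5.pkl","wb"))
print(s["tool_pos"],2*np.arctan2(s["eef_rot"][1],s["eef_rot"][0]),s["wrist_force"])
o=np.zeros((600,800,3),np.uint8); o[:250,:400]=cv2.resize(w,(400,250)); o[:300,400:]=cv2.resize(t[160:280,260:420],(400,300)); o[300:,:480]=cv2.resize(sc[100:300,180:500],(480,300))
cv2.imwrite("pics/c5.png",o[:,:,::-1])
E
```

```text
[0.55508273 0.22120744 0.0182875 ] 1.5480292742256128 [0.0096282  1.25684016 1.21682157]
```

View pics/c5.png

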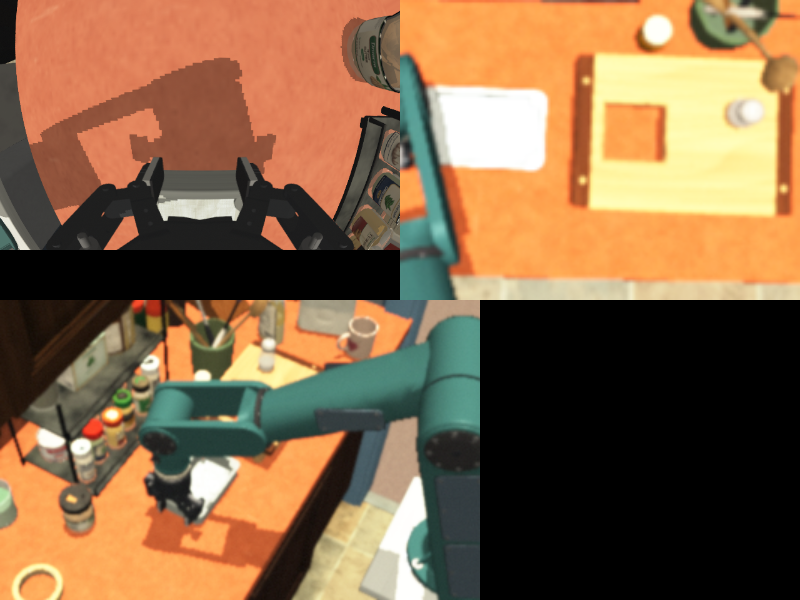

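The top view shows the pan's free end about 12 px short of the mouth and roughly in line (crop: pan (430–547, 85–170), board (572–790, 53–215)). The wrist view shows both fingers against the end rim. I'll measure the pan's side edges against the board's in this same top picture.

```bash
python3 - <<'E'
from pm import *
im=cv2.imread("pics/t5.png").astype(float); g=cv2.GaussianBlur(im[...,0],(3,3),0) # blue: pan/board bright vs orange
def edges(cols,mid,z,up=True,span=45):
    out=[[],[]]
    for c in cols:
        for k,d in enumerate((-1,1)):
            col=np.array([g[int(mid+d*i),c] for i in range(0,span)]); dr=-np.diff(col)
            j=int(np.argmax(dr)); 
            a=dr[max(0,j-1):j+2]; off=(a*np.arange(max(0,j-1),max(0,j-1)+len(a))).sum()/a.sum()
            out[k].append((c,mid+d*(off+.5)))
    r=[]
    for o in out:
        P=plane("top",np.array(o),z); k=np.polyfit(P[:,1],P[:,0],1); 
        q=abs(P[:,0]-np.polyval(k,P[:,1]))<.003; k=np.polyfit(P[q,1],P[q,0],1); r.append(k)
        print(z,"slope",k[0].round(4),"n",q.sum(),"x@y mean",np.polyval(k,P[q,1].mean()).round(4),"at",P[q,1].mean().round(3),"x@0",k[1].round(4))
    return r
p=edges(range(280,312,2),212,.042,span=28); b=edges([c for c in range(370,412,3) if not 388<c<408]+list(range(342,349)),228,.068,span=1+0 or 25)
E
```

```text
0.042 slope 0.0192 n 16 x@y mean 0.6059 at 0.113 x@0 0.6038
0.042 slope 0.0263 n 16 x@y mean 0.4941 at 0.11 x@0 0.4912Traceback (most recent call last):
  File "<stdin>", line 17, in <module>
  File "<stdin>", line 8, in edges
    return _wrapfunc(a, 'argmax', axis=axis, out=out, **kwds)
    return bound(*args, **kwds)
ValueError: attempt to get argmax of an empty sequence
```

The pan axis is at x = 0.550 at y = 0.112 with yaw -0.023, which agrees with the gap axis to about 1 mm. I'll push in and watch the force.

Request:
drive_tool([
  {"x": -0.1,"y": -5,"z": 0,"yaw": 0,"hand": 60},
  {"x": -0.2,"y": -10,"z": 0,"yaw": 0,"hand": 60},
  {"x": -0.3,"y": -15,"z": 0,"yaw": 0,"hand": 60},
  {"x": -0.4,"y": -20,"z": 0,"yaw": 0,"hand": 60},
  {"x": -0.5,"y": -25,"z": 0,"yaw": 0,"hand": 60},
  {"x": -0.6,"y": -30,"z": 0,"yaw": 0,"hand": 60},
  {"x": -0.7,"y": -35,"z": 0,"yaw": 0,"hand": 60},
  {"x": -0.8,"y": -40,"z": 0,"yaw": 0,"hand": 60},
  {"x": -0.9,"y": -45,"z": 0,"yaw": 0,"hand": 60},
  {"x": -1,"y": -50,"z": 0,"yaw": 0,"hand": 60},
  {"x": -1.1,"y": -55,"z": 0,"yaw": 0,"hand": 60},
  {"x": -1.2,"y": -60,"z": 0,"yaw": 0,"hand": 60},
])

```text
t: 11.17
tool_pos: [0.5541, 0.1624, 0.0188]
eef_rot: [2.246, 2.197, 0.0]
wrist_force: [0.6, 1.9, -1.1]
width: 0.06
grip_force: 1.1
```

```bash
python3 - <<'E'
from pm import *
s=arm.state(); w=viewer.camera("wrist"); t=viewer.camera("top")
cv2.imwrite("pics/t6.png",t[:,:,::-1])
print(s["t"],s["tool_pos"],2*np.arctan2(s["eef_rot"][1],s["eef_rot"][0]),s["wrist_force"],s["ft_torque"])
o=np.zeros((600,800,3),np.uint8); o[:250,:400]=cv2.resize(w,(400,250)); o[:300,400:]=cv2.resize(t[160:280,260:420],(400,300))
cv2.imwrite("pics/c6.png",o[:300,:,::-1])
E
```

```text
11.1667 [0.55410458 0.16238854 0.01875063] 1.5487767864190478 [ 0.56722015  1.92531424 -1.1080729 ] [ 0.39958418 -0.02801044  0.00758686]
```

View pics/c6.png

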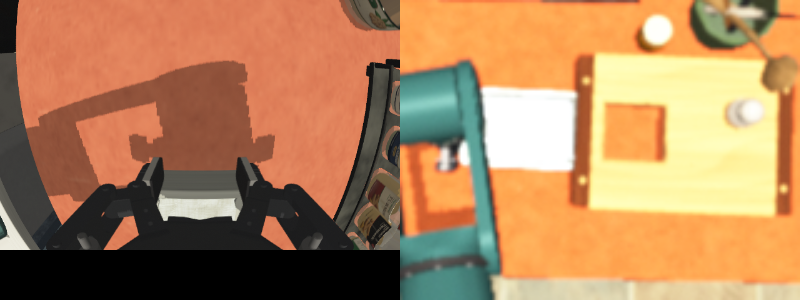

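The pan has entered the mouth squarely with only about 2 N. I'll continue.

Request:
drive_tool([
  {"x": -0.1,"y": -5,"z": 0,"yaw": 0,"hand": 60},
  {"x": -0.2,"y": -10,"z": 0,"yaw": 0,"hand": 60},
  {"x": -0.3,"y": -15,"z": 0,"yaw": 0,"hand": 60},
  {"x": -0.4,"y": -20,"z": 0,"yaw": 0,"hand": 60},
  {"x": -0.5,"y": -25,"z": 0,"yaw": 0,"hand": 60},
  {"x": -0.6,"y": -30,"z": 0,"yaw": 0,"hand": 60},
  {"x": -0.7,"y": -35,"z": 0,"yaw": 0,"hand": 60},
  {"x": -0.8,"y": -40,"z": 0,"yaw": 0,"hand": 60},
  {"x": -0.9,"y": -45,"z": 0,"yaw": 0,"hand": 60},
  {"x": -1,"y": -50,"z": 0,"yaw": 0,"hand": 60},
  {"x": -1.1,"y": -55,"z": 0,"yaw": 0,"hand": 60},
  {"x": -1.2,"y": -60,"z": 0,"yaw": 0,"hand": 60},
])

```text
t: 12.27
tool_pos: [0.5531, 0.1025, 0.019]
eef_rot: [2.246, 2.197, 0.001]
wrist_force: [0.4, 4.5, 2.1]
width: 0.0598
grip_force: 2.1
```

Request:
drive_tool([
  {"x": -0.1,"y": -5,"z": 0,"yaw": 0,"hand": 60},
  {"x": -0.2,"y": -10,"z": 0,"yaw": 0,"hand": 60},
  {"x": -0.3,"y": -15,"z": 0,"yaw": 0,"hand": 60},
  {"x": -0.4,"y": -20,"z": 0,"yaw": 0,"hand": 60},
  {"x": -0.5,"y": -25,"z": 0,"yaw": 0,"hand": 60},
  {"x": -0.6,"y": -30,"z": 0,"yaw": 0,"hand": 60},
  {"x": -0.7,"y": -35,"z": 0,"yaw": 0,"hand": 60},
  {"x": -0.8,"y": -40,"z": 0,"yaw": 0,"hand": 60},
  {"x": -0.9,"y": -45,"z": 0,"yaw": 0,"hand": 60},
  {"x": -1,"y": -50,"z": 0,"yaw": 0,"hand": 60},
  {"x": -1.1,"y": -55,"z": 0,"yaw": 0,"hand": 60},
  {"x": -1.2,"y": -60,"z": 0,"yaw": 0,"hand": 60},
])

```text
t: 13.27
tool_pos: [0.5517, 0.0424, 0.0188]
eef_rot: [-2.246, -2.197, -0.0]
wrist_force: [0.5, 5.1, 3.9]
width: 0.0601
grip_force: 2.5
```

Request:
drive_tool([
  {"x": 0,"y": -4,"z": 0,"yaw": 0,"hand": 60},
  {"x": -0.1,"y": -8,"z": 0,"yaw": 0,"hand": 60},
  {"x": -0.2,"y": -12,"z": 0,"yaw": 0,"hand": 60},
  {"x": -0.3,"y": -15,"z": 0,"yaw": 0,"hand": 60},
  {"x": -0.3,"y": -17,"z": 0,"yaw": 0,"hand": 60},
  {"x": -0.4,"y": -19,"z": 0,"yaw": 0,"hand": 60},
  {"x": -0.4,"y": -20,"z": 0,"yaw": 0,"hand": 60},
  {"x": -0.4,"y": -21,"z": 0,"yaw": 0,"hand": 60},
  {"x": -0.4,"y": -22,"z": 0,"yaw": 0,"hand": 60},
])

```text
t: 14.02
tool_pos: [0.5512, 0.0209, 0.0187]
eef_rot: [-2.246, -2.197, 0.0]
wrist_force: [0.4, 4.3, 3.3]
width: 0.06
grip_force: 2.4
```

Request:
drive_tool([
  {"x": 0,"y": -1,"z": 0,"yaw": 0,"hand": 60},
  {"x": 0,"y": -2,"z": 0,"yaw": 0,"hand": 60},
  {"x": 0,"y": -3,"z": 0,"yaw": 0,"hand": 60},
])

```text
t: 14.27
tool_pos: [0.5512, 0.0178, 0.0186]
eef_rot: [-2.246, -2.197, 0.0]
wrist_force: [0.2, 3.3, 2.6]
width: 0.0599
grip_force: 2.3
```

Request:
drive_tool([
  {"x": 0,"y": -1,"z": 0,"yaw": 0,"hand": 60},
  {"x": 0,"y": -2,"z": 0,"yaw": 0,"hand": 60},
  {"x": 0,"y": -3,"z": 0,"yaw": 0,"hand": 60},
])

```text
t: 14.52
tool_pos: [0.5512, 0.0147, 0.0186]
eef_rot: [-2.246, -2.197, 0.0]
wrist_force: [-0.2, 4.9, 3.4]
width: 0.0597
grip_force: 2.3
```

Request:
drive_tool([
  {"x": 0,"y": -1,"z": 0,"yaw": 0,"hand": 60},
  {"x": 0,"y": -2,"z": 0,"yaw": 0,"hand": 60},
])

```text
t: 14.68
tool_pos: [0.5512, 0.0135, 0.0187]
eef_rot: [-2.245, -2.196, -0.002]
wrist_force: [-0.2, 8.6, 2.9]
width: 0.0605
grip_force: 4.2
```

Request:
drive_tool([
  {"x": 0,"y": -1,"z": 0,"yaw": 0,"hand": 60},
  {"x": 0,"y": -2,"z": 0,"yaw": 0,"hand": 60},
  {"x": 0,"y": -2,"z": 0,"yaw": 0,"hand": 60},
])

```text
t: 14.93
tool_pos: [0.5512, 0.0134, 0.0187]
eef_rot: [-2.243, -2.194, -0.006]
wrist_force: [-0.1, 11.7, 3.3]
width: 0.06
grip_force: 5.8
```

The force is rising with no further travel, so the pan is against the stop. I'll back off and look.

Request:
drive_tool([
  {"x": 0,"y": 8,"z": 0,"yaw": 0,"hand": 60},
  {"x": 0,"y": 25,"z": 0,"yaw": 0,"hand": 60},
  {"x": 0,"y": 45,"z": 10,"yaw": 0,"hand": 60},
  {"x": 0,"y": 75,"z": 40,"yaw": 0,"hand": 60},
  {"x": 0,"y": 105,"z": 80,"yaw": 0,"hand": 60},
  {"x": 0,"y": 135,"z": 110,"yaw": 0,"hand": 60},
  {"x": -20,"y": 165,"z": 140,"yaw": 0,"hand": 60},
  {"x": -40,"y": 195,"z": 160,"yaw": 0,"hand": 60},
  {"x": -60,"y": 225,"z": 180,"yaw": 0,"hand": 60},
  {"x": -80,"y": 255,"z": 180,"yaw": 0,"hand": 60},
  {"x": -80,"y": 255,"z": 180,"yaw": 0,"hand": 60},
])

```text
t: 15.85
tool_pos: [0.4694, 0.2696, 0.2011]
eef_rot: [2.24, 2.202, 0.006]
wrist_force: [-0.2, -0.6, -0.6]
width: 0.06
grip_force: 0.0
```

```bash
python3 - <<'E'
from pm import *
t=viewer.camera("top"); c=viewer.camera("scene"); s=arm.state(); print(s["t"],s["tool_pos"],s["wrist_force"])
o=np.zeros((600,800,3),np.uint8); o[:300,:400]=cv2.resize(t[160:280,290:450],(400,300)); o[:300,400:]=cv2.resize(c[100:220,270:430],(400,300)); cv2.imwrite("pics/c7.png",o[:300,:,::-1])
E
```

```text
15.95 [0.47075961 0.2662618  0.19868302] [ 0.3206787   0.0480449  -0.45551477]
```

View pics/c7.png

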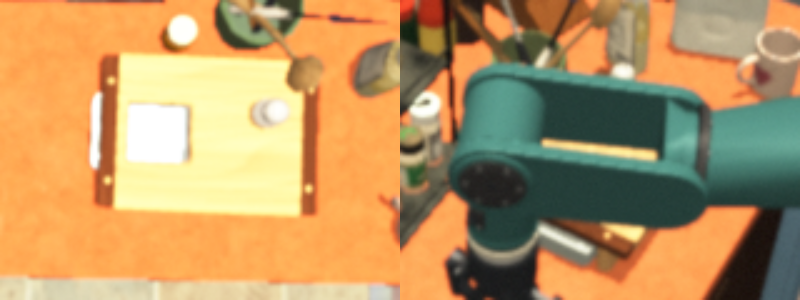

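The top view shows the pan filling the hole and its rim sticking out about 10 mm past the strip (crop (91–102, 92–168)). The shaker and the visible jars have not moved.

```bash
python3 -c "
from bench import arm; print(arm.hand_in())"
```

```text
the job is handed in; nothing more can be done
None
```

I pushed the pan in between the runners until it stopped against the stop under the board, with its outer end about 10 mm past the board's edge, and handed the job in at about 16 s; no verdict was returned.

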